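# Centre the tall die on the gauge stand

## Task

The tall black die stands off-centre on the small round gauge stand. With light pushes from the side, using only the outside of the fingers, slide it until its foot stands wholly inside the ring marked in the middle of the stand's top, still upright, then take the hand away. Do not take the die between the fingers, lift it or tip it over, and leave the stand and the parts round it where they are.

Things in the scene. Friction and masses are not known exactly. Their poses are not given: they have to be found in the camera images.
- tall_die: tall slim black die with a knurled band near its top, 60 mm high, round foot 23 mm across, 50 to 100 g; it stands upright on the gauge stand, off-centre by 12 to 18 mm in any direction, and slides when pushed slowly (2 cm/s) with the fingertips within about 12 mm of its underside, but topples when pushed high or knocked. Origin: centre of its underside; z up along its axis.
- gauge_stand: round turned steel stand, loose, 0.9 kg: foot disc 80 mm across and 10 mm high, thin stem, flat top disc 66 mm across and 9 mm thick, its upper face 50 mm above the table. Origin: centre of its underside, on the table; z up; its yaw does not matter, as it is round.
- stand_top (a point): centre of the flat upper face of the gauge stand, 50 mm above the table; the middle of a thin dark circle (35 mm inside diameter) marked on the face, flush with it, within which the die's foot shall stand (the centres then agree to 6 mm).
- tapered_die: grey tapered steel die standing on the table about 100 mm from the stand's axis, 22 mm across, 62 mm high; not to be moved. Origin: centre of its underside.
- collar_die: squat black stepped collar die standing on the table about 95 mm from the stand's axis, 34 mm across, 34 mm high; not to be moved. Origin: centre of its underside.
- loose_bushing: pale bushing (short tube) standing on the table about 90 mm from the stand's axis, 21 mm across, 27 mm high; not to be moved. Origin: centre of its underside.
- lock_ring_1: black lock ring lying flat on the table about 95 mm from the stand's axis, 33 mm across, 12 mm high; not to be moved. Origin: centre of its underside.

How it is judged:
At the end, for the whole second after the job is handed in: The die stands upright (within 0.06 rad) and at rest on the stand's top, its axis within 6 mm of the middle of the ring; the stand has moved less than 12 mm, the four parts round it less than 10 mm (horizontal distance between tall_die and stand_top below 0.006 m and angle between tall_die's own z axis and vertical below 0.06 rad and z of tall_die in the frame of gauge_stand between 0.047 and 0.053 m and linear speed of tall_die below 0.01 m/s and angle between gauge_stand's own z axis and vertical below 0.03 rad and distance of gauge_stand from where it was at the start of the episode below 0.012 m and distance of each of tapered_die, collar_die, loose_bushing, lock_ring_1 from where it was at the start of the episode below 0.01 m); the robot touches nothing.
It fails at once if the die tips by more than 0.35 rad (20 degrees) (angle between tall_die's own z axis and vertical above 0.35 rad).
It fails at once if the die is lifted more than 8 mm above the stand's top, or falls off it (z of tall_die in the frame of gauge_stand above 0.058 m or z of tall_die in the frame of gauge_stand below 0.04 m).
It fails at once if the die is taken between the fingers (horizontal distance between the grasp point and tall_die below 0.012 m and z of the grasp point in the frame of tall_die below 0.07 m).
It fails at once if the robot presses on the die with more than 5 N (contact force between the arm and tall_die above 5 N).
It fails at once if the stand is shifted by more than 12 mm, or a part round it by more than 10 mm (distance of gauge_stand from where it was at the start of the episode above 0.012 m or distance of any of tapered_die, collar_die, loose_bushing, lock_ring_1 from where it was at the start of the episode above 0.01 m).
It also fails if it takes over 45 s, if anything falls off the work surface, if the arm or the gripper's body presses on something with over 40 N, if the wrist force passes 120 N, or if a joint passes its speed limit or range.

## Robot

A 6-joint arm with a two-finger parallel gripper is mounted at the origin on a cart in front of the work surface, level with it; the furniture and walls round the work are solid. World frame = base frame: x ahead of the robot, y to its left, z up, the work surface at z = 0. Lengths are in m, angles in rad, forces in N, time in s.
With the tool pointing down it reaches from about 0.375 to 0.9 m from the base axis. Payload 3.1 kg.
Tool frame: the origin (TCP) lies at the very end of the fingers, on their centre line; the grasp point (between the pads) lies 19 mm behind it (robot.hold_point_z is the distance from the TCP to the grasp point, in m); z points along the fingers, y is the line along which they close (so a half turn about z gives the same grasp; the last joint's range is limited). The gripper opens to 87 mm and grips with 3 to 60 N. Pads are 19 mm wide; open, the fingers measure 117 mm over their backs; the gripper's body (75 mm by 190 mm) begins 51 mm behind the grasp point.
Start: joints at [-1.304, 0.527, 1.433, -0, 1.181, -0.178], TCP at [0.269, -0.564, 0.223] pointing down, gripper open.
Joint ranges: [-3.08, 3.08], [-0.75, 2.2], [0.22, 2.44], [-1.43, 4.57], [0, 2.65], [-2.85, 2.85]. Speed limits (rad/s): [2.79, 2.79, 3.14, 3.14, 3.14, 3.14].

## Interface

Orientations are given as a unit quaternion [w, x, y, z].
In Python, from plant import robot gives the robot as it stands.
- The arm moves only by the tool hand_motion, called after "Call:" by a JSON object that holds its "op" and its "data", one argument or row to a line. Schema: {"type":"object","properties":{"moves":{"type":"array","items":{"type":"number"},"minItems":7,"maxItems":140},"force":{"type":"number"},"only":{"type":"string"},"quiet":{"type":"boolean"},"lines":{"type":"string"}},"required":["moves"],"additionalProperties":false}. moves is one flat list of numbers that holds 1 to 20 rows one after another, with no inner brackets; each row has 7 numbers: a rotation vector rx, ry, rz in a scale on which 1.0 is pi rad, then dx, dy, dz in normalised numbers (1 is 0.4 m), then the opening from 0.0 (shut) to 1.0 (fully open); each row shifts and turns the commanded pose from where the row before left it, along the tool's axes as they then stand; what a row does not reach is not made up. A row lasts 1/12 s, in which the tool goes at most 0.0417 m and 0.125 rad, less where a joint would pass 70% of its speed; a pose out of reach is approached as far as the arm can. The fingers move at their own pace and stop on an object; force is the grip in N (left out, the last holds). Time passes only in rows, so rows that do not move let the fingers close. The tool returns the time, the measured TCP pose, the force, the opening and the grip force at its end. only (a regular expression) keeps the lines of the reply that match it, lines (a string "A,B") keeps lines A to B, and quiet returns only ok. Input that does not fit is refused with a message, and nothing moves.
- robot.get_obs(): the state, without advancing time (a new reading comes with each control period).
- robot.read_camera(name): name is "scene" or "top"; returns the picture (384x512x3 uint8, red, green, blue); there is no depth.
- robot.camera_model(name): a dict with "fx", "fy", "cx", "cy" (pixels), "dist_coeffs" ([k1, k2, p1, p2, k3] as OpenCV has them; the pictures are not rectified), "rvec" (rotation vector, rad) and "tvec" (3), from world to camera coordinates, as OpenCV has them. Camera axes: x right, y down, z forward; pixel columns grow to the right and rows downward; lengths in m; the calibration is good to about 2 mm. A picture is of the moment at which its call begins. camera_model takes no time and is no camera call.
- robot.job_done(): hands the job in; it is judged then, once.
The state is a dict: "t": time; "joint_pos": joint angles; "dq": joint speeds; "effort": joint torques, N m; "tcp_pos": TCP position; "orientation": TCP orientation; "contact_force": force on the tool from outside, world axes, zero at the start; "wrist_torque": the same for the moment, N m; "width": opening from 0.0 (shut) to 1.0 (fully open); "grip_force": force on a finger pad.
Only numpy, scipy, OpenCV 4.12 (cv2) and the standard library are available. Lean on these libraries where they do the work, as an engineer would, in place of code of your own. Each camera call takes 0.05 s, during which the arm holds its last target. There are 200 camera calls.

## Working session

There is one attempt and no reset: what is moved stays moved. The work goes in short steps, Python scripts to look and compute and a tool call to move; the robot and the scene stay as the last step left them, time stands still between calls to the robot, and variables do not carry over. Pictures are saved under pics/ and viewed, at most 10 in all, crops included, and the job is handed in when it is done.

```bash
ls; mkdir -p pics; python3 - <<'E'
from plant import robot
import cv2,numpy as np
for n in("scene","top"):
    im=robot.read_camera(n);cv2.imwrite(f"pics/{n}0.png",im[:,:,::-1])
    print(n,robot.camera_model(n))
o=robot.get_obs();print(o)
E
```

```text
pics
plant.py
scene {'fx': 391.780906631976, 'fy': 391.780906631976, 'cx': 261.8393848059375, 'cy': 187.90703405038823, 'dist_coeffs': array([-0.08894542,  0.        ,  0.        ,  0.        ,  0.        ]), 'rvec': array([ 0.61269146, -2.65476766,  1.12769033]), 'tvec': array([0.35776747, 0.35773925, 0.53608777])}
top {'fx': 402.4409182745037, 'fy': 402.4409182745037, 'cx': 247.15377895328112, 'cy': 193.86366585844775, 'dist_coeffs': array([-0.14177606,  0.        ,  0.        ,  0.        ,  0.        ]), 'rvec': array([ 2.16723624, -2.12494514,  0.19063737]), 'tvec': array([-0.26221002,  0.53358936,  0.82578257])}
{'t': 0.1, 'joint_pos': array([-1.30450667e+00,  5.28347905e-01,  1.43374625e+00, -1.05100216e-05,
        1.18140280e+00, -1.78504089e-01]), 'dq': array([-1.44957891e-03, -1.25343719e-03, -3.28641240e-03,  9.55168368e-04,
       -6.99813745e-05, -5.29491035e-04]), 'effort': array([-2.04219955e-04, -4.40985024e+01, -1.77151430e+01,  6.35684305e-02,
        5.34025091e-02, -4.12647000e-05]), 'tcp_pos': array([ 0.26876914, -0.5635454 ,  0.22169391]), 'orientation': array([-9.51019740e-04,  9.75370695e-01,  2.20569946e-01, -4.66341319e-05]), 'contact_force': array([-0.47487478,  0.41230673, -0.24313115]), 'wrist_torque': array([-0.05978223, -0.01224544, -0.01981213]), 'grip_force': 0.0, 'width': 0.9963930339194075}
```

View pics/scene0.png

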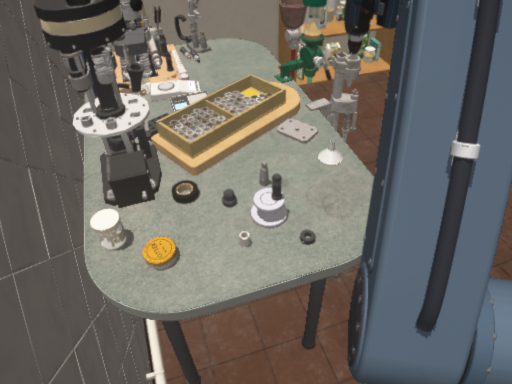

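View pics/top0.png

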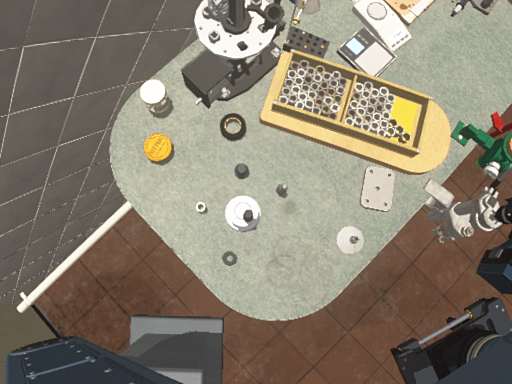

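The stand is at about (242,213) in top and (269,207) in scene. The die shows as a dark spot at about (248,215) in top and (277,187) in scene. Next I'll enlarge both.

```bash
cat > h.py <<'E'
from plant import robot
import cv2,numpy as np
def model(n):
    m=robot.camera_model(n);K=np.array([[m["fx"],0,m["cx"]],[0,m["fy"],m["cy"]],[0,0,1]])
    return K,m["dist_coeffs"],m["rvec"],m["tvec"]
def cast(n,uv,z):
    K,d,r,t=model(n);R=cv2.Rodrigues(r)[0]
    p=cv2.undistortPoints(np.array(uv,float).reshape(-1,1,2),K,d).reshape(-1,2)
    D=np.c_[p,np.ones(len(p))]@R;C=-R.T@t
    return C+D*((z-C[2])/D[:,2])[:,None]
def proj(n,P):
    K,d,r,t=model(n);return cv2.projectPoints(np.array(P,float).reshape(-1,1,3),r,t,K,d)[0].reshape(-1,2)
def pair(a,b,name,T=(200,180,80,80),S=(230,150,80,80),k=5):
    o=[cv2.resize(i[y:y+h,x:x+w,::-1],None,fx=k,fy=k,interpolation=cv2.INTER_CUBIC) for i,(x,y,w,h) in((a,T),(b,S))]
    cv2.imwrite(name,np.hstack(o))
E
python3 - <<'E'
from h import *
a=cv2.imread("pics/top0.png")[:,:,::-1];b=cv2.imread("pics/scene0.png")[:,:,::-1]
pair(a,b,"pics/pair0.png")
print(cast("top",[(242,213)],.05),cast("scene",[(269,205)],.05))
for n,u in(("tapered",(282,190)),("collar",(242,171)),("bush",(201,208)),("ring",(230,258))):print(n,cast("top",[u],.02))
E
```

```text
[[ 0.4962475  -0.24131249  0.05      ]] [[ 0.49291726 -0.22381028  0.05      ]]
tapered [[ 0.55312026 -0.32984416  0.02      ]]
collar [[ 0.59452789 -0.23951621  0.02      ]]
bush [[ 0.50883416 -0.15041839  0.02      ]]
ring [[ 0.40043261 -0.21725878  0.02      ]]
```

View pics/pair0.png

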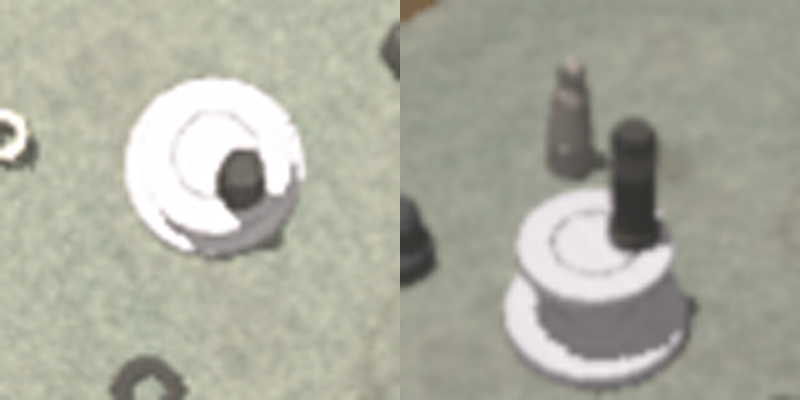

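```bash
python3 - <<'E'
from h import *
a=cv2.imread("pics/top0.png");b=cv2.imread("pics/scene0.png")
cp=lambda x,y,o:((x+.5)/5-.5+o[0],(y+.5)/5-.5+o[1])
S=(230,150);T=(200,180)
print("S ring",cast("scene",[cp(195,243,S)],.05),"disc",cast("scene",[cp(195.5,245,S)],.05))
print("S foot",cast("scene",[cp(235,238,S)],.05),"top",cast("scene",[cp(234,132,S)],.11))
print("T ring",cast("top",[cp(215,155,T)],.05))
for im,n,(x,y,w,h) in((a,"top",(236,205,20,22)),(b,"scene",(265,168,25,38))):
    g=im.max(2)[y:y+h,x:x+w]; m=(g<95).astype(np.uint8)
    k,l,s,c=cv2.connectedComponentsWithStats(m); 
    for i in range(1,k):
        if s[i,4]>20: print(n,s[i]+[x,y,0,0,0],c[i]+[x,y],cast(n,[c[i]+[x,y]],.08))
P=np.array([.4953,-.2405,.05])
for n in("top","scene"):print(n,[proj(n,[P+[0,0,z]]) .round(1).tolist()for z in(0,.06)])
E
```

```text
S ring [[ 0.50220604 -0.24124675  0.05      ]] disc [[ 0.50150596 -0.2402732   0.05      ]]
S foot [[ 0.48829774 -0.25115757  0.05      ]] top [[ 0.48925706 -0.25072094  0.11      ]]
T ring [[ 0.50143304 -0.24249138  0.05      ]]
top [244 215   9   7  38] [247.84210526 218.36842105] [[ 0.48200745 -0.25342766  0.08      ]]
scene [265 171   6  15  44] [266.81818182 179.47727273] [[ 0.51648816 -0.26259835  0.08      ]]
scene [272 175  10  25 201] [276.48756219 187.21890547] [[ 0.4883763  -0.24999375  0.08      ]]
top [[[241.6, 213.4]], [[241.8, 210.1]]]
scene [[[271.4, 199.4]], [[271.5, 178.2]]]
```

The stand centre comes out at about (0.5015, -0.2415) in both views. The die is at about (0.4887, -0.2505) at foot, mid-height and top, so it is 16 mm off-centre, which fits the stated 12–18 mm. I'll push along azimuth about 36° with the closed fingers' side face, tilted so the tips lead. First move: to hover behind the die.

The rows are not in the units I measure in: shifts go in shares of 0.4 m and turns go in shares of pi rad. I convert before sending: 0.03 m / 0.4 = 0.075, -0.0183 m / 0.4 = -0.0458, -0.09 rad / 3.1416 = -0.0286.

Call:
{"op": "hand_motion", "data": {
  "moves": [0, 0, 0, 0.075, -0.0458, 0.018, 0, 0, 0, 0, 0.075, -0.0458, 0.018, 0, 0, 0, 0, 0.075, -0.0458, 0.018, 0, 0, 0, 0, 0.075, -0.0458, 0.018, 0, 0, 0, 0, 0.075, -0.0458, 0.018, 0, 0, 0, 0, 0.075, -0.0458, 0.018, 0, 0, 0, 0, 0.075, -0.0458, 0.018, 0, 0, 0, 0, 0.075, -0.0458, 0.018, 0, 0, 0, 0, 0.075, -0.0458, 0.018, 0, 0, 0, 0, 0.075, -0.0458, 0.018, 0, 0, 0, -0.0286, 0, 0, 0, 0, 0, 0, -0.0286, 0, 0, 0, 0, 0, 0.0318, 0, 0, 0, 0, 0, 0, 0.0318, 0, 0, 0, 0, 0, 0, 0, 0, 0, 0, 0, 0, 0, 0, 0, 0, 0, 0, 0]
}}

```text
t: 1.43
tcp_pos: [0.4599, -0.2704, 0.1501]
orientation: [-0.031, 0.947, 0.304, 0.094]
contact_force: [-0.5, -0.4, -0.2]
width: 0.007
grip_force: 0.0
```

```bash
cat >> h.py <<'E'
from scipy.spatial.transform import Rotation as Ro
def togo(P):
    o=robot.get_obs();q=o["orientation"];R=Ro.from_quat([q[1],q[2],q[3],q[0]])
    print("tcp",o["tcp_pos"].round(4),"axes x,y,z:",R.as_matrix().T.round(3).tolist(),"w",round(o["width"],3))
    print("tool delta",R.inv().apply(np.array(P)-o["tcp_pos"]).round(4))
E
python3 - <<'E'
from h import *
P0=np.array([.4887,-.2505]);C=np.array([.5015,-.2415]);u=(C-P0)/np.linalg.norm(C-P0);print(u)
togo([*(P0-.033*u),.056])
E
```

```text
[0.81802916 0.57517675]
tcp [ 0.4599 -0.2704  0.1501] axes x,y,z: [[0.797, 0.571, 0.197], [0.583, -0.813, -0.002], [0.159, 0.116, -0.98]] w 0.007
tool delta [-0.0166  0.0005  0.0927]
```

In the tool's units: 0.02 m / 0.4 = 0.05, -0.0028 m / 0.4 = -0.007.

Call:
{"op": "hand_motion", "data": {
  "moves": [0, 0, 0, -0.0093, 0, 0.05, 0, 0, 0, 0, -0.0093, 0, 0.05, 0, 0, 0, 0, -0.0093, 0.0013, 0.05, 0, 0, 0, 0, -0.007, 0, 0.04, 0, 0, 0, 0, -0.0045, 0, 0.025, 0, 0, 0, 0, -0.0023, 0, 0.0168, 0, 0, 0, 0, 0, 0, 0, 0, 0, 0, 0, 0, 0, 0, 0, 0, 0, 0, 0, 0, 0, 0]
}}

```text
t: 2.18
tcp_pos: [0.4636, -0.2694, 0.0571]
orientation: [-0.03, 0.947, 0.306, 0.095]
contact_force: [-0.2, 0.1, -0.4]
width: 0.004
grip_force: 0.0
```

```bash
python3 - <<'E'
from h import *
P0=np.array([.4887,-.2505]);C=np.array([.5015,-.2415]);u=(C-P0)/np.linalg.norm(C-P0)
togo([*(P0-.033*u),.056])
a=robot.read_camera("top");b=robot.read_camera("scene");pair(a,b,"pics/pair1.png")
E
```

```text
tcp [ 0.4636 -0.2694  0.0571] axes x,y,z: [[0.795, 0.574, 0.199], [0.585, -0.811, 0.002], [0.162, 0.115, -0.98]] w 0.004
tool delta [-0.0018 -0.001   0.0008]
```

View pics/pair1.png

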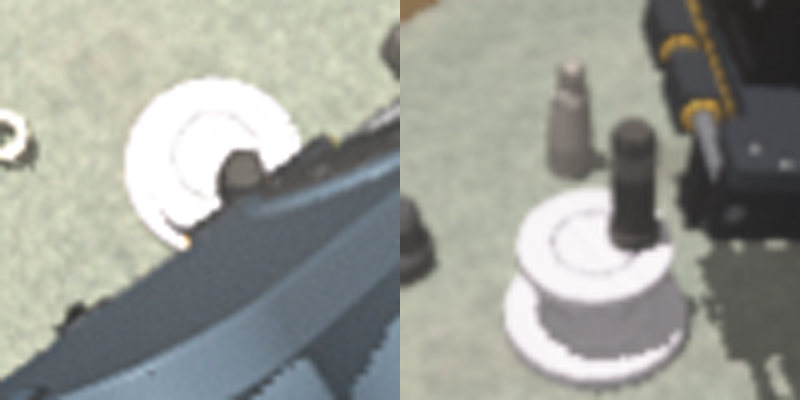

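The top view shows the gripper behind the die and clear of it. The die is unmoved at crop (240,175) in top, with its foot at (635,238) in scene. Now pushing slowly, stopping short of the centre to check.

In the tool's units: 0.002 m / 0.4 = 0.005, 0.0013 m / 0.4 = 0.0033.

Call:
{"op": "hand_motion", "data": {
  "moves": [0, 0, 0, 0.005, -0.0013, 0.0033, 0, 0, 0, 0, 0.005, -0.0013, 0.001, 0, 0, 0, 0, 0.005, 0, 0.001, 0, 0, 0, 0, 0.0033, 0, 0.0007, 0, 0, 0, 0, 0.0033, 0, 0.0007, 0, 0, 0, 0, 0.0033, 0, 0.0007, 0, 0, 0, 0, 0.0033, 0, 0.0007, 0, 0, 0, 0, 0.0033, 0, 0.0007, 0, 0, 0, 0, 0.0033, 0, 0.0007, 0, 0, 0, 0, 0.0033, 0, 0.0007, 0, 0, 0, 0, 0.0033, 0, 0.0007, 0, 0, 0, 0, 0.0033, 0, 0.0007, 0, 0, 0, 0, 0, 0, 0, 0]
}}

```text
t: 3.37
tcp_pos: [0.4775, -0.2574, 0.0555]
orientation: [-0.031, 0.947, 0.306, 0.095]
contact_force: [-0.0, 0.3, 0.4]
width: 0.005
grip_force: 0.1
```

```bash
python3 - <<'E'
from h import *
togo([.5015-.0208*.818,-.2415-.0208*.575,.056])
a=robot.read_camera("top");b=robot.read_camera("scene");pair(a,b,"pics/pair2.png")
E
```

```text
tcp [ 0.4775 -0.2574  0.0555] axes x,y,z: [[0.795, 0.573, 0.199], [0.585, -0.811, 0.0], [0.161, 0.116, -0.98]] w 0.005
tool delta [0.008  0.0009 0.0011]
```

View pics/pair2.png

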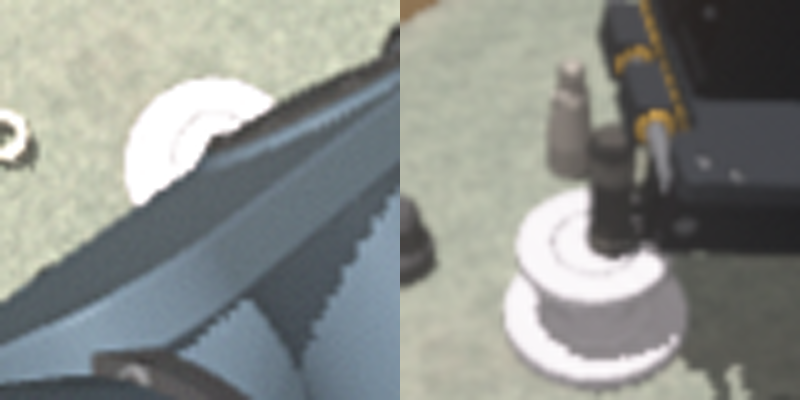

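The die is still upright and has slid towards the ring. In scene its foot is now at about crop (612,245), with its top at about (611,139) and the ring centre at (595,243). Casting those points.

```bash
python3 - <<'E'
from h import *
cp=lambda x,y:((x+.5)/5-.5+230,(y+.5)/5-.5+150)
C=np.array([.5015,-.2413]);u=np.array([.811,.585])
for n,p,z in(("foot",(212.5,244.5),.05),("top",(211,139),.11)):
    q=cast("scene",[cp(*p)],z)[0,:2];d=C-q;print(n,q,"along",d@u,"lat(tool y)",d@[u[1],-u[0]])
E
```

```text
foot [ 0.49519874 -0.24360761] along 0.006460273011141381 lat(tool y) 0.0018147706666826764
top [ 0.49577782 -0.24301624] along 0.005644690395893066 lat(tool y) 0.001955608658429454
```

In the tool's units: -0.03 m / 0.4 = -0.075, -0.0012 m / 0.4 = -0.003.

Call:
{"op": "hand_motion", "data": {
  "moves": [0, 0, 0, 0.003, 0, 0.0006, 0, 0, 0, 0, 0.003, 0, 0.0006, 0, 0, 0, 0, 0.003, 0, 0.0006, 0, 0, 0, 0, 0.003, 0, 0.0006, 0, 0, 0, 0, 0.003, 0, 0.0006, 0, 0, 0, 0, 0, 0, 0, 0, 0, 0, 0, 0, 0, 0, 0, 0, 0, 0, -0.005, 0, -0.001, 0, 0, 0, 0, -0.015, 0, -0.003, 0, 0, 0, 0, -0.025, 0, -0.005, 0, 0, 0, 0, -0.05, 0, -0.01, 0, 0, 0, 0, -0.0625, 0, -0.0125, 0, 0, 0, 0, -0.0625, 0, -0.05, 0, 0, 0, 0, -0.05, 0, -0.075, 0, 0, 0, 0, -0.05, 0, -0.075, 0, 0, 0, 0, -0.05, 0, -0.075, 0, 0, 0, 0, 0, 0, 0, 0]
}}

```text
t: 4.88
tcp_pos: [0.3429, -0.3591, 0.1501]
orientation: [-0.025, 0.948, 0.304, 0.095]
contact_force: [0.4, -0.6, -0.5]
width: 0.004
grip_force: 0.0
```

```bash
python3 - <<'E'
from h import *
a=robot.read_camera("top");b=robot.read_camera("scene");pair(a,b,"pics/pair3.png")
E
```

```text
(no output)
```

View pics/pair3.png

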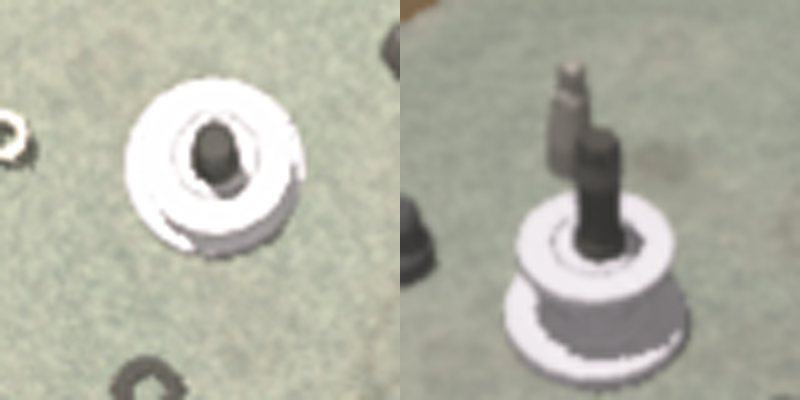

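The die is upright and its foot is inside the ring in both panes. In scene the foot is at about (600,247) and the ring centre at (595,243). In top the white gap shows all round the foot. Quick number check.

```bash
python3 - <<'E'
from h import *
cp=lambda x,y:((x+.5)/5-.5+230,(y+.5)/5-.5+150)
C=cast("scene",[cp(195,243)],.05)[0,:2];u=np.array([.811,.585])
for n,p,z in(("foot",(200.5,247),.05),("top",(200.5,142),.11)):
    q=cast("scene",[cp(*p)],z)[0,:2];d=C-q;print(n,q,np.hypot(*d),"along",d@u,"lat",d@[u[1],-u[0]])
    print(((proj("top",[[*q,.05],[*C,.05]])-[200,180]+.5)*5-.5).round(1))
b=robot.read_camera("scene")[185:212,250:290,::-1];a=robot.read_camera("top")[190:230,222:262,::-1]
cv2.imwrite("pics/z.png",np.hstack([cv2.resize(b,(592,400),interpolation=cv2.INTER_CUBIC)[:,96:496],cv2.resize(a,(400,400),interpolation=cv2.INTER_CUBIC)]))
E
```

```text
foot [ 0.49910607 -0.24011307] 0.0033007563831237616 along 0.001850869031898757 lat 0.0027328900815591865
[[209.3 160.3]
 [212.1 153.1]]
top [ 0.49878859 -0.23962207] 0.003783983903088078 along 0.0018211132997653942 lat 0.0033168218715212347
[[208.2 161. ]
 [212.1 153.1]]
```

View pics/z.png

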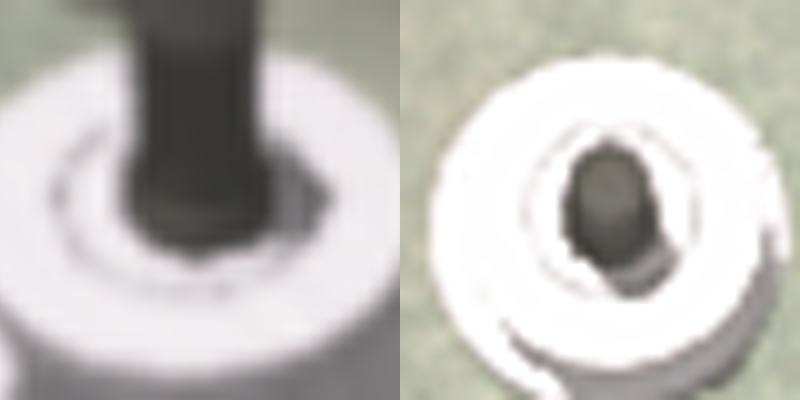

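In the close-up, white shows between the foot and the ring on every visible side. The measured offset is 3 to 4 mm against the 6 mm limit, and the hand is clear, so I'm handing in.

```bash
python3 -c "
from plant import robot
print(robot.job_done())"
```

```text
the job is handed in; nothing more can be done
None
```

The die stands upright inside the ring, about 3–4 mm off-centre by the camera (limit 6 mm), the hand is withdrawn, and the job was handed in at about 5 s; no verdict was returned.

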